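# Gauge the gap of a compression fixture with a taper gauge

## Task

Find how far apart the two plates of the compression fixture stand: pick the steel taper gauge up by its black handle and slide its thin end, flat on the lower plate and straight, into the middle of the open front gap until it drags snugly between both plates, without prising the sprung upper plate up off its nuts. Finish while still holding the gauge by its handle, snug and still at that depth, so that the reading can be taken; leave the calliper, the spare plate and the test cell where they are.

Things in the scene. Friction and masses are not known exactly. Their poses are not given: they have to be found in the camera images.
- taper_gauge: Loose taper gauge (0.14 kg) lying flat: black handle 90 x 18 x 22 mm high, steel blade 14 mm wide, 100 mm long, thinning evenly from 10 mm at the handle to 2 mm at the nose (0.08 per mm). One flat underside; only the top slopes. Origin: underside, middle of the handle; +x to the nose (away from the robot within 20 degrees), z up. Handle x -45 to 45 mm, blade 45 to 145 mm.
- gauge_nose (a point): Tip of the blade, on its underside: x = +145 mm in the gauge's frame.
- fixture: Compression fixture, fixed on the worktop: grey foot block, steel lower plate, and over it a square stainless end plate guided by four studs at its corners; 97 mm high. Origin: on the worktop, under the centre of the upper plate. x points into the gap from the open front (away from the robot within 20 degrees), y left, z up.
- lower_plate: Lower plate, 140 (x) x 112 (y) x 12 mm, fixed. Origin: on its top face, 50 mm above the worktop, under the centre of the upper plate; axes as the fixture's. It reaches from x = -78.5 to +61.5 mm: a bare sill 31 mm deep lies in front of the upper plate, on which the blade can be laid and slid in.
- gap_mouth (a point): Middle of the mouth of the gap, on the top face of the lower plate, straight below the front edge of the upper plate; axes as the fixture's, x runs into the gap.
- end_plate: Upper plate, 95 x 95 x 10 mm, level, with thumb screws 22 mm high. Disc springs press it down on brass nuts on the studs. Origin: centre of its underside. The gap below it is 4.5 to 6.5 mm, even all over, set anew each time. Studs and nuts (14 mm wide) stand in the gap 39 mm left and right of the middle line.
- upper_plate (a joint): Lift of the upper plate off its nuts (m): 0 resting, grows as it is prised up. Lifting starts at about 8 N straight up, then 1.5 N per mm. The blade rubs on both plates: a push of some 8 N along it makes it snug, and it then stays wedged.
- calliper: Vernier calliper, steel, 69 x 200 x 12 mm, lying on the worktop: not needed. Origin: centre of its underside.
- spare_plate: Spare stainless end plate with thumb screws, 95 x 95 x 32 mm, lying right of the fixture: not needed. Origin: centre of its underside.
- test_cell: Small round bolted stainless test cell, 70 x 70 x 35 mm, left of the fixture: not needed. Origin: centre of its underside.
Not all that is in view belongs to the job. Of the things like the taper_gauge, leave any that is orange; of the rest the smaller one is meant.

How it is judged:
On the way, in this order (a step that is already met when the one before it is completed fails the run):
1. the gauge is lifted clear of the worktop in the fingers (height (world z) of each of gauge_nose, taper_gauge above 0.03 m and contact force between the fingers and taper_gauge above 2 N), for 0.2 s.
2. the nose of the blade is in the gap under the upper plate (x of gauge_nose in the frame of gap_mouth above 0.005 m and y of gauge_nose in the frame of gap_mouth between -0.025 and 0.025 m and z of gauge_nose in the frame of gap_mouth between -0.002 and 0.006 m and contact force between the fingers and taper_gauge above 2 N), for 0.1 s.
At the end, for the whole second after the job is handed in: The gauge is in the fingers (over 2 N) and still, its nose over 22 mm into the gap, within 25 mm of the middle, in line within 0.15 rad, level within 0.06 rad, flat on the lower plate (1.2 mm); both plates press it with over 1 N; the upper plate is less than 1.5 mm off its nuts (contact force between taper_gauge and end_plate above 1 N and contact force between taper_gauge and lower_plate above 1 N and contact force between the fingers and taper_gauge above 2 N and height (world z) of taper_gauge above 0.04 m and x of gauge_nose in the frame of gap_mouth above 0.022 m and y of gauge_nose in the frame of gap_mouth between -0.025 and 0.025 m and angle between the x axis of taper_gauge and the x axis of fixture, either way round below 0.15 rad and angle between taper_gauge's own z axis and vertical below 0.06 rad and value of joint upper_plate below 0.0015 m and linear speed of taper_gauge below 0.01 m/s and z of gap_mouth in the frame of taper_gauge above -0.0012 m); the arm keeps its last pose, push and grip.
It fails at once if the upper plate is prised more than 2 mm up off its nuts (value of joint upper_plate above 0.002 m).
It fails at once if the calliper, the spare plate or the test cell is moved more than 20 mm (distance of any of calliper, spare_plate, test_cell from where it was at the start of the episode above 0.02 m).
It also fails if it takes over 35 s, if anything falls off the work surface, if the arm or the gripper's body presses on something with over 40 N, if the wrist force passes 120 N, or if a joint passes its speed limit or range.

## Robot

A 7-joint arm with a two-finger parallel gripper is mounted at the origin on a cart in front of the work surface, level with it; the furniture and walls round the work are solid. World frame = base frame: x ahead of the robot, y to its left, z up, the work surface at z = 0. Lengths are in m, angles in rad, forces in N, time in s.
With the tool pointing down it reaches from about 0.425 to 0.875 m from the base axis. Payload 8.4 kg.
Tool frame: the origin (TCP) lies between the finger pads; the fingertips stand 19 mm ahead of it and the grasp point (between the pads) is the TCP (robot.tcp_to_tips is the distance from the TCP to the fingertips, in m); z points along the fingers, y is the line along which they close (so a half turn about z gives the same grasp; the last joint's range is limited). The gripper opens to 85 mm and grips with 20 to 120 N. Pads are 22 mm wide; open, the fingers measure 114 mm over their backs; the gripper's body (76 mm by 85 mm) begins 54 mm behind the grasp point. The pads swing forward as they close: fully open they stand 13 mm farther back than shut.
Start: joints at [1.169, 0.333, 0.04, 1.465, -0.013, 1.343, -0.059], TCP at [0.194, -0.62, 0.25] pointing down, gripper open.
Joint ranges: [-2.58, 2.58], [-0.38, 2.09], [-1.3, 1.39], [0.25, 2.4], [-1.5, 4.64], [0.08, 2.09], [-2.65, 2.65]. Speed limits (rad/s): [2.22, 2.22, 2.79, 2.79, 3.14, 3.14, 3.14].

## Interface

Orientations are given as a unit quaternion [x, y, z, w].
In Python, from bench import robot gives the robot as it stands.
- The arm moves only by the tool move_arm, never from a script. Its argument "motion" is a list of rows, each a list of 6 numbers: the shift along the tool's x, y, z in units of 40 mm (1.0 is 40 mm), then the turn, a rotation vector about the tool's x, y, z in units of 8 degrees (1.0 is 8 degrees). A call has 1 to 12 rows; each row shifts and turns the commanded pose from where the row before left it, along the tool's axes as they then stand; what a row does not reach is not made up. A row lasts 1/8 s, in which the tool goes at most 62.5 mm and 10.7 degrees, less where a joint would pass 70% of its speed; a pose out of reach is approached as far as the arm can. A call is refused whole if a number of a shift passes 1 or a number of a turn 1, either way. A call with a gripper value outside its range is refused whole. "grip" is the opening, from 0 (shut) to 1 (fully open), set as the call begins (left out, the last holds). The fingers move at their own pace and stop on an object; "force" is the grip in N (left out, the last holds). Time passes only in rows, so rows that do not move let the fingers close. It gives the time, the measured TCP pose, the force, the opening and the grip force at its end, in the units of the state.
- robot.get_obs(): the state, without advancing time (a new reading comes with each control period).
- robot.get_image(name): name is "scene" or "top" or "wrist"; returns the picture (400x640x3 uint8, red, green, blue); there is no depth.
- robot.camera_params(name): a dict with "fx", "fy", "cx", "cy" (pixels), "R" (3x3) and "t" (3): a world point X has camera coordinates R X + t; the wrist camera has in their place "T_tool_cam" (4x4, takes a point from camera to tool coordinates, whose origin is the TCP and whose axes are the flange's). Camera axes: x right, y down, z forward; pixel columns grow to the right and rows downward; lengths in m; the calibration is good to about 2 mm. A picture is of the moment at which its call begins: read the wrist's pose just before it. camera_params takes no time and is no camera call.
- robot.job_done(): hands the job in; it is judged then, once.
The state is a dict: "t": time; "q": joint angles; "qvel": joint speeds; "joint_efforts": joint torques, N m; "tcp_pos": TCP position; "tool_rot": TCP orientation; "ft_force": force on the tool from outside, world axes, zero at the start; "wrist_torque": the same for the moment, N m; "width": finger opening in m; "grasp_force": force on a finger pad.
Only numpy, scipy, OpenCV 4.12 (cv2) and the standard library are available. Lean on these libraries where they do the work, as an engineer would, in place of code of your own. Each camera call takes 0.05 s, during which the arm holds its last target. There are 200 camera calls.

## Working session

There is one attempt and no reset: what is moved stays moved. The work goes in short steps, Python scripts to look and compute and a tool call to move; the robot and the scene stay as the last step left them, time stands still between calls to the robot, and variables do not carry over. Pictures are saved under pics/ and viewed, at most 10 in all, crops included, and the job is handed in when it is done.

Besides the shell and the picture viewer there is one more tool, called after ">>>" as name(argument=value, ...), one argument or row to a line, values as JSON. move_arm: Moves the arm, as the interface text tells. Its arguments: {"type":"object","properties":{"motion":{"type":"array","items":{"type":"array","items":{"type":"number"}}},"grip":{"type":"number"},"force":{"type":"number"}},"required":["motion"]}

```bash
mkdir -p pics
cat > h.py <<'E'
import numpy as np, cv2
from bench import robot
from scipy.spatial.transform import Rotation as Ro
def cam(n):
    p=robot.camera_params(n); K=np.array([[p['fx'],0,p['cx']],[0,p['fy'],p['cy']],[0,0,1]])
    if n!='wrist': return K,np.array(p['R']),np.array(p['t'])
    o=robot.get_obs(); T=np.eye(4); T[:3,:3]=Ro.from_quat(o['tool_rot']).as_matrix(); T[:3,3]=o['tcp_pos']
    M=np.linalg.inv(T@np.array(p['T_tool_cam'])); return K,M[:3,:3],M[:3,3]
def ray(c,uv):
    K,R,t=c; d=R.T@np.linalg.inv(K)@np.array([uv[0],uv[1],1.]); return -R.T@t,d
def onz(c,uv,z):
    o,d=ray(c,uv); return o+d*(z-o[2])/d[2]
def tri(a,ua,b,ub):
    o1,d1=ray(a,ua); o2,d2=ray(b,ub); A=np.c_[d1,-d2]; s=np.linalg.lstsq(A,o2-o1,rcond=None)[0]
    p,q=o1+d1*s[0],o2+d2*s[1]; return (p+q)/2,np.linalg.norm(p-q)
def proj(c,X):
    K,R,t=c; x=K@(R@np.array(X)+t); return x[:2]/x[2]
def snap(n,f):
    c=cam(n); im=np.array(robot.get_image(n))[:,:,::-1].copy(); cv2.imwrite(f'pics/{f}.png',im); return c,im
E
python3 - <<'E'
from h import *
for n in('scene','top'): c,im=snap(n,n+'0'); print(n,c)
o=robot.get_obs(); print(o['tcp_pos'],o['tool_rot'],o['width'],o['t'],robot.camera_params('wrist'))
E
```

```text
scene (array([[491.76241402,   0.        , 314.50375739],
       [  0.        , 491.76241402, 197.04763141],
       [  0.        ,   0.        ,   1.        ]]), array([[ 8.91289012e-01, -4.53435484e-01, -3.99674234e-04],
       [-3.19846324e-01, -6.28076107e-01, -7.09379118e-01],
       [ 3.21406638e-01,  6.32389648e-01, -7.04827005e-01]]), array([-0.55235494,  0.12891013,  1.67670567]))
top (array([[374.86161778,   0.        , 321.53560317],
       [  0.        , 374.86161778, 196.9965764 ],
       [  0.        ,   0.        ,   1.        ]]), array([[-2.14626213e-02, -9.99761576e-01, -4.01834261e-03],
       [-9.87924465e-01,  2.18250315e-02, -1.53391391e-01],
       [ 1.53442520e-01,  6.77637626e-04, -9.88157343e-01]]), array([-0.12900607,  0.55995753,  1.2478598 ]))
[ 0.19370972 -0.62006937  0.2495004 ] [ 9.88559801e-01  1.50827676e-01 -1.44098889e-04 -7.14745535e-04] 0.08515391536002474 0.1 {'fx': 360.1549694217872, 'fy': 360.1549694217872, 'cx': 317.0146013945663, 'cy': 196.98697870055278, 'T_tool_cam': array([[ 7.12959139e-04, -9.55160913e-01, -2.96086342e-01,
         7.69771861e-02],
       [ 9.99999713e-01,  6.05083807e-04,  4.55970145e-04,
        -7.13850970e-04],
       [-2.56367808e-04, -2.96086582e-01,  9.55161070e-01,
        -1.23184256e-01],
       [ 0.00000000e+00,  0.00000000e+00,  0.00000000e+00,
         1.00000000e+00]])}
```

View pics/scene0.png

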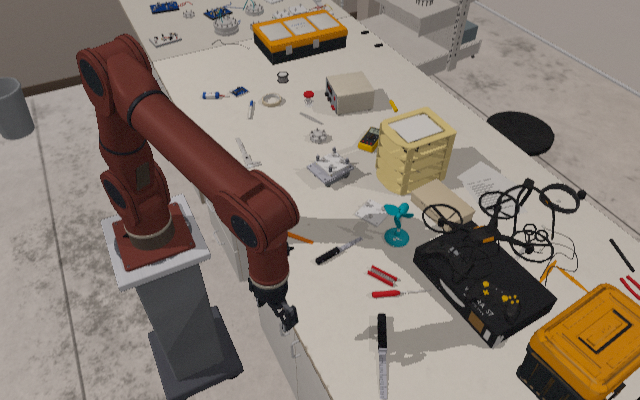

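View pics/top0.png

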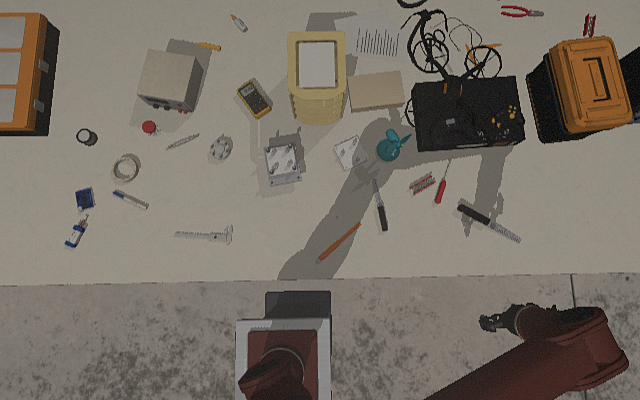

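The top view shows the wanted gauge, with its handle at about (381,218) and its nose at (375,181). The larger black one is at (488,220) and the orange one at (340,242). The fixture is at (282,165), the spare plate at (348,151) and the test cell at (220,147). In the scene view the small gauge's handle is at (327,256) and its nose near (357,240).

Run:
```python
from h import *
T=cam('top');S=cam('scene')
for n,u,z in[('handle rear',(384,230),.011),('handle front',(378,205),.011),('nose',(375,181),.001),('fix',(282,163),.08),('spare',(348,151),.02)]: print(n,onz(T,u,z))
print(tri(T,(381,218),S,(327,256)))
a=cv2.imread('pics/top0.png')[120:260,240:420]; b=cv2.imread('pics/scene0.png')[130:280,290:400]
cv2.imwrite('pics/c0.png',np.hstack([cv2.resize(a,(480,373),interpolation=2),cv2.resize(b,(274,373),interpolation=2)]))
```

```text
handle rear [ 0.44098376 -0.35595859  0.011     ]
handle front [ 0.52912214 -0.33900674  0.011     ]
nose [ 0.61721543 -0.33364625  0.001     ]
fix [ 0.67091436 -0.00960177  0.08      ]
spare [ 0.72473612 -0.23923851  0.02      ]
(array([ 4.85801412e-01, -3.49841018e-01, -4.52339195e-04]), np.float64(0.0034586668037755396))
```

View pics/c0.png

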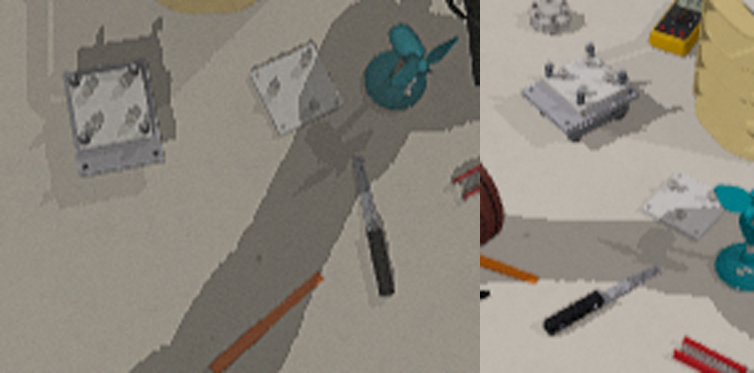

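```bash
cat >> h.py <<'E'
def plan(p,yaw):
    "shift (in the present tool axes, 40 mm units), then turn (8 deg units) to a level pose with tool x at yaw"
    o=robot.get_obs(); R=Ro.from_quat(o['tool_rot']).as_matrix()
    c,s=np.cos(yaw),np.sin(yaw); G=np.array([[c,s,0],[s,-c,0],[0,0,-1]])
    print('t',round(o['t'],2),'shift',np.round(R.T@(np.array(p)-o['tcp_pos'])/.04,3),'turn',np.round(np.rad2deg(Ro.from_matrix(R.T@G).as_rotvec())/8,3),
     'tcp',np.round(o['tcp_pos'],4),'F',np.round(o['ft_force'],1),'w',round(o['width'],4),'g',np.round(o['grasp_force'],1))
E
python3 -c "
from h import *
plan([.47,-.35,.2],.17)"
```

```text
t 0.1 shift [ 8.606 -4.383  1.243] turn [-0.01   0.001  0.951] tcp [ 0.1937 -0.6201  0.2495] F [ 0.  -0.8 -0. ] w 0.0852 g 0.0
```

>>> move_arm(
  motion=[
    [0.86,-0.44,0.12,0,0,0],
    [0.86,-0.44,0.12,0,0,0],
    [0.86,-0.44,0.12,0,0,0],
    [0.86,-0.44,0.12,0,0,0],
    [0.86,-0.44,0.12,0,0,0],
    [0.86,-0.44,0.12,0,0,0],
    [0.86,-0.44,0.12,0,0,0],
    [0.86,-0.44,0.12,0,0,0],
    [0.86,-0.44,0.12,0,0,0],
    [0.86,-0.44,0.12,0,0,0],
    [0,0,0,0,0,0.95],
    [0,0,0,0,0,0],
  ],
  grip=1,
)

```text
t: 1.6
tcp_pos: [0.4696, -0.3495, 0.2019]
tool_rot: [0.996, 0.086, -0.0, -0.0]
ft_force: [-0.2, -0.5, 0.2]
width: 0.0853
grasp_force: 0.0
```

Run:
```python
from h import *
plan([.48,-.35,.1],.17)
c,im=snap('wrist','w1'); np.savez('w1.npz',K=c[0],R=c[1],t=c[2])
```

```text
t 1.6 shift [0.256 0.057 2.547] turn [-0.003  0.005  0.01 ] tcp [ 0.4696 -0.3495  0.2019] F [-0.2 -0.5  0.2] w 0.0853 g 0.0
```

View pics/w1.png

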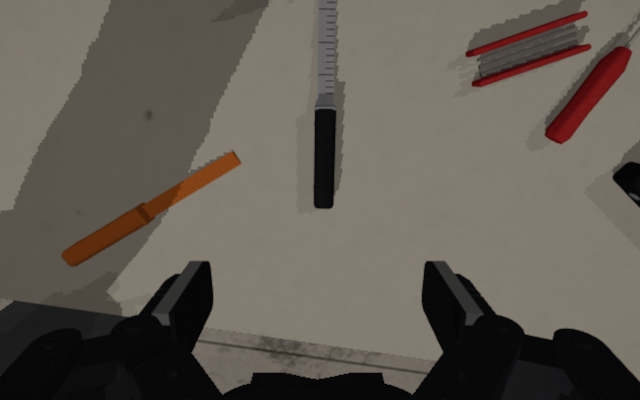

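The wrist view shows the handle from its rear end at (323,207) to its front end at about (325,109). The blade runs straight up the picture from there. The orange gauge stays to the left.

Run:
```python
from h import *
d=np.load('w1.npz'); c=(d['K'],d['R'],d['t'])
T=cam('top');S=cam('scene')
for z in(0.0,.022):
  for u in[(323,207),(325,109)]: print(z,onz(c,u,z))
print(onz(c,(327,0),.0))
r,f=onz(c,(323,207),.022),onz(c,(325,109),.022)
print('yaw',np.arctan2(*(f-r)[1::-1]),'len',np.linalg.norm(f-r))
print('top px of rear/front', proj(T,r),proj(T,f),'scene',proj(S,r),proj(S,f))
m=(r+f)/2; print(tri(c,(323,207),T,(384.5,230)),tri(c,(323,207),S,(316,262)))
plan([*(m[:2]),.1],np.arctan2(*(f-r)[1::-1]))
```

```text
0.0 [ 0.43692088 -0.36016631  0.        ]
0.0 [ 0.52672364 -0.34588599  0.        ]
0.022 [ 0.44425786 -0.35850371  0.022     ]
0.022 [ 0.52798198 -0.34519001  0.022     ]
[ 0.61132673 -0.33224894  0.        ]
yaw 0.15769829711377872 len 0.08477607885184556
top px of rear/front [385.20445943 228.82258849] [380.2448448  204.86806591] scene [316.42329829 258.27413929] [337.29636794 246.21658945]
(array([ 0.4407789 , -0.35853261,  0.0109063 ]), np.float64(0.0016585950546329307)) (array([ 0.44046817, -0.36038854,  0.00766663]), np.float64(0.002496803093769844))
t 1.65 shift [0.408 0.118 2.55 ] turn [-0.002  0.005  0.106] tcp [ 0.4693 -0.35    0.202 ] F [-0.5 -0.8 -0.1] w 0.0853 g 0.0
```

>>> move_arm(
  motion=[
    [0.2,0.06,0.65,0,0,0.1],
    [0.2,0.06,0.65,0,0,0],
    [0,0,0.65,0,0,0],
    [0,0,0,0,0,0],
    [0,0,0,0,0,0],
  ],
  grip=0.6,
)

```text
t: 2.28
tcp_pos: [0.4863, -0.3527, 0.1254]
tool_rot: [0.997, 0.078, 0.0, 0.0]
ft_force: [-0.3, 1.2, 1.1]
width: 0.0513
grasp_force: 0.0
```

Run:
```python
from h import *
plan([.4845,-.3525,.022],.158)
c,im=snap('wrist','w2'); np.savez('w2.npz',K=c[0],R=c[1],t=c[2])
```

```text
t 2.27 shift [-0.046 -0.013  2.585] turn [ 0.005 -0.005 -0.011] tcp [ 0.4863 -0.3527  0.1254] F [-0.3  1.2  1.1] w 0.0513 g 0.0
```

View pics/w2.png

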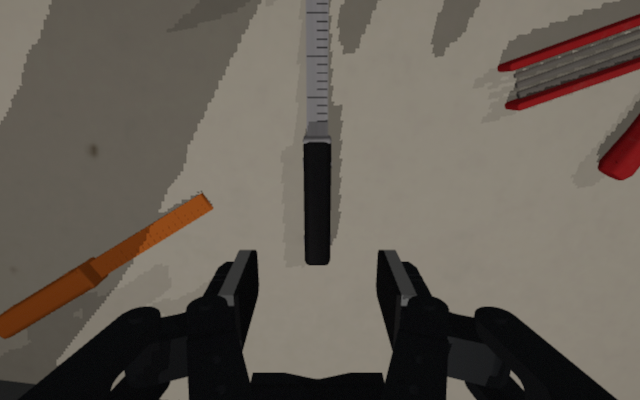

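The handle now runs from (317,264) to (317,142), lying midway between the fingers and in line with them.

Run:
```python
from h import *
L=lambda f:(lambda d:(d['K'],d['R'],d['t']))(np.load(f+'.npz'))
a,b=L('w1'),L('w2')
r=tri(a,(323,207),b,(317,264)); f=tri(a,(325,109),b,(317.5,142)); print(r,f)
for z in(.011,.022):
  r,f=onz(b,(317,264),z),onz(b,(317.5,142),z); print(z,r,f,(r+f)/2,np.arctan2(*(f-r)[1::-1]))
```

```text
(array([ 0.44401149, -0.35860319,  0.02125861]), np.float64(8.672892266117843e-05)) (array([ 0.52755618, -0.34558069,  0.01474648]), np.float64(0.00032295513893961864))
0.011 [ 0.4386891  -0.35950022  0.011     ] [ 0.52699308 -0.34583819  0.011     ] [ 0.48284109 -0.35266921  0.011     ] 0.15349889348946355
0.022 [ 0.44439656 -0.35858497  0.022     ] [ 0.52861282 -0.34555537  0.022     ] [ 0.48650469 -0.35207017  0.022     ] 0.1534988934894629
```

>>> move_arm(
  motion=[
    [0,-0.015,0.8,0,0,0],
    [0,0,0.8,0,0,0],
    [0,0,0.6,0,0,0],
    [0,0,0.38,0,0,0],
    [0,0,0,0,0,0],
    [0,0,0,0,0,0],
  ],
)

```text
t: 3.08
tcp_pos: [0.4869, -0.3519, 0.0224]
tool_rot: [0.997, 0.078, 0.001, 0.001]
ft_force: [-0.6, 0.1, -0.4]
width: 0.0511
grasp_force: 0.0
```

>>> move_arm(
  motion=[
    [0,0,0,0,0,0],
    [0,0,0,0,0,0],
    [0,0,0,0,0,0],
    [0,0,0,0,0,0],
    [0,0,0,0,0,0],
    [0,0,0,0,0,0],
  ],
  grip=0,
  force=60,
)

```text
t: 3.82
tcp_pos: [0.4867, -0.3518, 0.0221]
tool_rot: [0.997, 0.078, 0.001, 0.001]
ft_force: [-1.1, 0.5, 6.2]
width: 0.0167
grasp_force: 59.7
```

>>> move_arm(
  motion=[
    [0,0,-0.5,0,0,0],
    [0,0,-1,0,0,0],
    [0,0,-1,0,0,0],
    [0,0,-1,0,0,0],
    [0,0,-1,0,0,0],
    [0,0,-1,0,0,0],
    [0,0,0,0,0,0],
    [0,0,0,0,0,0],
  ],
)

```text
t: 4.82
tcp_pos: [0.4858, -0.3511, 0.2411]
tool_rot: [0.997, 0.078, -0.0, -0.0]
ft_force: [-0.2, 0.4, -2.8]
width: 0.0168
grasp_force: 58.8
```

```bash
python3 -c "
from h import *
plan([.53,-.10,.25],.155)"
```

```text
t 4.83 shift [ 2.069 -6.03  -0.221] turn [-0.002  0.002  0.009] tcp [ 0.4858 -0.3511  0.2411] F [-0.2  0.4 -2.8] w 0.0168 g 58.8
```

>>> move_arm(
  motion=[
    [0.29,-0.86,-0.03,0,0,0],
    [0.29,-0.86,-0.03,0,0,0],
    [0.29,-0.86,-0.03,0,0,0],
    [0.29,-0.86,-0.03,0,0,0],
    [0.29,-0.86,-0.03,0,0,0],
    [0.29,-0.86,-0.03,0,0,0],
    [0.29,-0.86,-0.03,0,0,0],
    [0,0,0,0,0,0],
    [0,0,0,0,0,0],
  ],
)

```text
t: 5.95
tcp_pos: [0.5282, -0.1014, 0.2485]
tool_rot: [0.997, 0.078, -0.001, -0.0]
ft_force: [-0.3, -0.4, -2.2]
width: 0.0166
grasp_force: 58.9
```

Run:
```python
from h import *
plan([.51,.10,.25],.155)
c,im=snap('wrist','w3'); np.savez('w3.npz',K=c[0],R=c[1],t=c[2])
```

```text
t 5.95 shift [ 0.332 -5.044 -0.035] turn [-0.002  0.014  0.007] tcp [ 0.5282 -0.1014  0.2485] F [-0.3 -0.4 -2.2] w 0.0166 g 58.9
```

View pics/w3.png

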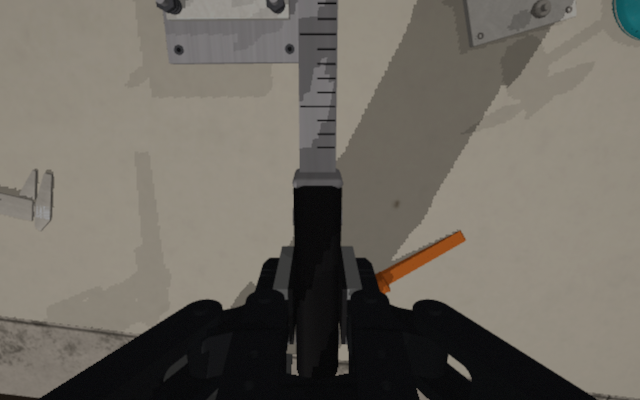

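The gauge is held straight. The left corner of the sill's front edge is at (170,63), and the edge runs almost level to about (298,62). The sill screws are at (179,49) and (289,48), and the upper plate's front edge is at row 19. I'll take a second view from the left side.

>>> move_arm(
  motion=[
    [0.24,-0.83,-0.11,0,0,0],
    [0.24,-0.83,-0.11,0,0,0],
    [0.24,-0.83,-0.11,0,0,0],
    [0.24,-0.83,-0.11,0,0,0],
    [0.24,-0.83,-0.11,0,0,0],
    [0,0,0,0,0,0],
    [0,0,0,0,0,0],
  ],
)

```text
t: 6.88
tcp_pos: [0.5505, 0.069, 0.271]
tool_rot: [0.997, 0.077, -0.0, 0.0]
ft_force: [-0.2, -0.4, -1.8]
width: 0.0165
grasp_force: 59.0
```

Run:
```python
from h import *
plan([.51,.0,.25],.155)
c,im=snap('wrist','w4'); np.savez('w4.npz',K=c[0],R=c[1],t=c[2])
a=cv2.imread('pics/w3.png')[0:90,150:310]; b=im[0:200,300:560]
cv2.imwrite('pics/c4.png',np.vstack([cv2.resize(a,(480,270)),np.zeros((4,480,3),np.uint8),cv2.resize(b,(480,int(480/260*200)))[:320]]))
cv2.imwrite('pics/c4.png',im)
```

```text
t 6.88 shift [-1.266  1.549  0.527] turn [ 0.003  0.007 -0.003] tcp [0.5505 0.069  0.271 ] F [-0.2 -0.4 -1.8] w 0.0165 g 59.0
```

View pics/w4.png

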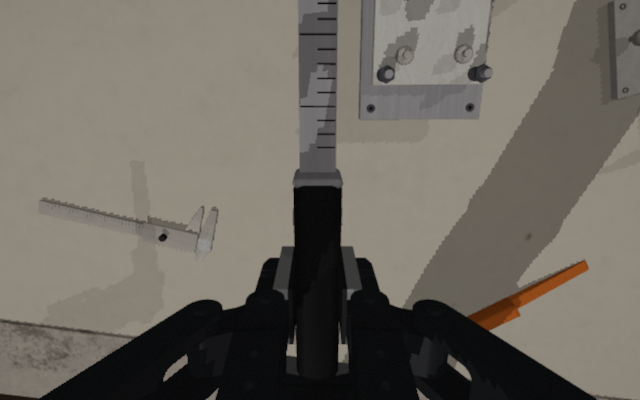

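The second view shows the whole front: sill corners at (360,119) and (479,118), sill screws at (371,108) and (470,107), and the upper plate's front edge near row 84, from column 374 to about 490.

Run:
```python
from h import *
L=lambda f:(lambda d:(d['K'],d['R'],d['t']))(np.load(f+'.npz'))
a,b=L('w3'),L('w4')
def blob(f,u,r=6):
    g=cv2.cvtColor(cv2.imread(f'pics/{f}.png'),6).astype(float); x,y=u; p=g[y-r:y+r+1,x-r:x+r+1]
    w=np.clip(np.median(p)-25-p,0,None); Y,X=np.mgrid[y-r:y+r+1,x-r:x+r+1]; return (w*X).sum()/w.sum(),(w*Y).sum()/w.sum()
P=[]
for u,v in[((179,49),(371,108)),((289,48),(470,107))]:
    u,v=blob('w3',u),blob('w4',v); p=tri(a,u,b,v); print(u,v,p); P.append(p[0])
d=P[0]-P[1]; print('screw dist',np.linalg.norm(d),'fix yaw',np.arctan2(-d[0],d[1]))
print('corner',tri(a,(169.5,63.5),b,(360,119)))
l,r=onz(b,(360,119),.05),onz(b,(479.5,118),.05); d=l-r; y=np.arctan2(-d[0],d[1]); m=(l+r)/2
print('sill z.05',l,r,np.linalg.norm(d),'yaw',y,'mid',m)
l3=onz(a,(169.5,63.5),.05); print(l3)
mouth=m+.031*np.array([np.cos(y),np.sin(y),0]); print('mouth',mouth)
# vertical profile in w4 for edges
g=cv2.cvtColor(cv2.imread('pics/w4.png'),6)
print(g[75:125,420]); print(g[100,350:372],g[100,468:490]); print(g[60,355:380])
# held gauge: nose direction in tool frame via blade edges
for rr in(10,60,100,150): print(rr,g[rr,292:306],g[rr,330:344])
```

```text
(np.float64(178.34529411764706), np.float64(49.425294117647056)) (np.float64(370.29964806435396), np.float64(107.96882855706384)) (array([0.61388175, 0.0294907 , 0.0497528 ]), np.float64(0.00012288989553986386))
(np.float64(289.32151589242056), np.float64(48.49877750611247)) (np.float64(469.406552094522), np.float64(107.00751879699249)) (array([ 0.62897533, -0.06138822,  0.04966024]), np.float64(0.00013060346282182378))
screw dist 0.09212384583199491 fix yaw 0.16458209536320098
corner (array([0.60204292, 0.03688833, 0.04824213]), np.float64(0.0008537950161327107))
sill z.05 [0.60258957 0.03707012 0.05      ] [ 0.62080571 -0.07339572  0.05      ] 0.11195770693498136 yaw 0.16343210064819075 mid [ 0.61169764 -0.0181628   0.05      ]
[0.60163375 0.03626476 0.05      ]
mouth [ 0.64228456 -0.01311893  0.05      ]
[146 147 146 145 144 144 144 145 146 128 105 107 107 106 105 105 105 105
 105 104 110 116 115 115 115 114 115 112 109 109 107 104 104 104 109 114
 114 115 114 114 114 115 115 114 120 128 128 129 130 129]
[128 127 128 129 129 129 128 128 114  84  93 114 115 115 117 117 116 116
 116 117 119 120] [115 115 115 114 113 113 113 112 114 116 117 118 119 130 139 139 139 139
 139 139 139 139]
[127 128 128 128 113  79  86 103 105 106 108 108 106 105 106 107 102  90
 119 146 149 148 149 149 149]
10 [138 138 137 138 138 135 123 111 110 111 111 111 110 110] [ 82  81  81  80  81  81  82  94 116 126 126 125 125 126]
60 [138 138 139 139 139 138 118  84  83  83  83  82  83  82] [ 85  85  84  84  83  82  88 113 127 127 127 128 128 128]
100 [138 138 138 138 139 138 128 101 101 114 113 114 112 112] [ 87  87  85  85  85  84 102 122 128 128 127 127 127 127]
150 [140 140 140 140 140 139 140 128 114 114 114 114 114 113] [ 85  85  87  87  86 102 129 141 141 141 140 140 140 140]
```

```bash
python3 -c "
from h import *
plan([.4903,-.0382,.0918],.164)"
```

```text
t 6.92 shift [-1.893  2.408  4.485] turn [ 0.003  0.006 -0.074] tcp [0.5505 0.0687 0.2711] F [-0.1 -1.2 -1.7] w 0.0164 g 59.0
```

>>> move_arm(
  motion=[
    [-0.63,0.8,0,0,0,0],
    [-0.63,0.8,0,0,0,0],
    [-0.63,0.8,0,0,0,-0.07],
    [0,0,0.5,0,0,0],
    [0,0,0.8,0,0,0],
    [0,0,0.8,0,0,0],
    [0,0,0.8,0,0,0],
    [0,0,0.8,0,0,0],
    [0,0,0.5,0,0,0],
    [0,0,0.28,0,0,0],
    [0,0,0,0,0,0],
    [0,0,0,0,0,0],
  ],
)

```text
t: 8.43
tcp_pos: [0.4913, -0.0363, 0.0932]
tool_rot: [0.997, 0.083, 0.001, 0.0]
ft_force: [0.1, -0.6, -1.9]
width: 0.0167
grasp_force: 59.0
```

Run:
```python
from h import *
plan([.4903,-.0382,.0725],.164)
c,im=snap('wrist','w5'); s,i2=snap('scene','s5'); t,i3=snap('top','t5')
b=i2[120:230,240:400]; c3=i3[120:220,220:340]
cv2.imwrite('pics/c5.png',np.vstack([cv2.resize(im[0:180,180:460],(560,360)),np.hstack([cv2.resize(b,(320,220),interpolation=2),cv2.resize(c3,(240,220),interpolation=2)])]))
```

```text
t 8.43 shift [-0.034  0.042  0.517] turn [ 0.003 -0.009  0.011] tcp [ 0.4913 -0.0363  0.0932] F [ 0.1 -0.6 -1.9] w 0.0167 g 59.0
```

View pics/c5.png

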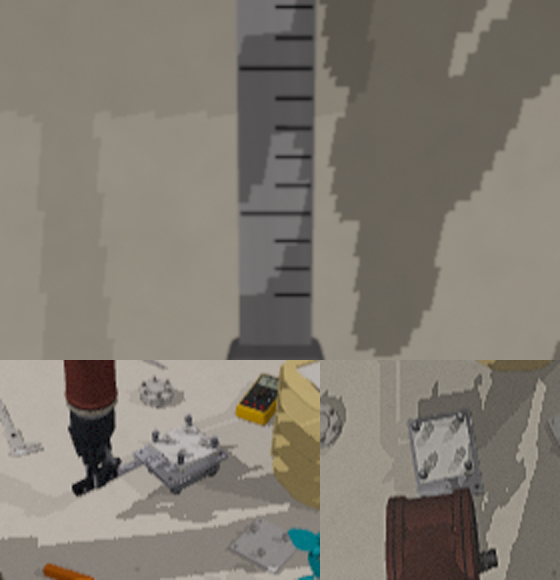

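The blade is straight in the tool axis. The scene crop shows its nose just at the front of the fixture, so I'll lower it onto the sill by feel.

>>> move_arm(
  motion=[
    [0,0.04,0.25,0,0,0],
    [0,0,0.15,0,0,0],
    [0,0,0,0,0,0],
    [0,0,0,0,0,0],
  ],
)

```text
t: 9.07
tcp_pos: [0.491, -0.0375, 0.0763]
tool_rot: [0.997, 0.083, -0.0, -0.0]
ft_force: [-0.1, -0.1, -2.4]
width: 0.0168
grasp_force: 59.0
```

>>> move_arm(
  motion=[
    [0,0,0.05,0,0,0],
    [0,0,0,0,0,0],
    [0,0,0,0,0,0],
  ],
)

```text
t: 9.45
tcp_pos: [0.4911, -0.0376, 0.0744]
tool_rot: [0.997, 0.083, 0.0, -0.0]
ft_force: [-0.3, 0.8, -1.4]
width: 0.0167
grasp_force: 59.0
```

>>> move_arm(
  motion=[
    [0,0,0.05,0,0,0],
    [0,0,0,0,0,0],
    [0,0,0,0,0,0],
  ],
)

```text
t: 9.82
tcp_pos: [0.491, -0.0376, 0.0723]
tool_rot: [0.997, 0.083, -0.0, -0.0]
ft_force: [0.7, 0.2, -2.7]
width: 0.0168
grasp_force: 59.0
```

>>> move_arm(
  motion=[
    [0,0,0.025,0,0,0],
    [0,0,0,0,0,0],
    [0,0,0,0,0,0],
  ],
)

```text
t: 10.2
tcp_pos: [0.4911, -0.0376, 0.0714]
tool_rot: [0.997, 0.083, 0.0, 0.0]
ft_force: [-1.3, 0.2, 0.5]
width: 0.0164
grasp_force: 59.3
```

>>> move_arm(
  motion=[
    [0,0,0.025,0,0,0],
    [0,0,0,0,0,0],
    [0,0,0,0,0,0],
  ],
)

```text
t: 10.58
tcp_pos: [0.4911, -0.0377, 0.0705]
tool_rot: [0.997, 0.083, 0.0, 0.0]
ft_force: [-3.3, -0.9, 3.3]
width: 0.0168
grasp_force: 59.7
```

>>> move_arm(
  motion=[
    [0,0,-0.02,0,0,0],
    [0,0,0,0,0,0],
    [0,0,0,0,0,0],
  ],
)

```text
t: 10.95
tcp_pos: [0.4911, -0.0376, 0.0711]
tool_rot: [0.997, 0.083, 0.0, -0.0]
ft_force: [-2.4, 0.3, 0.8]
width: 0.0162
grasp_force: 59.5
```

Run:
```python
from h import *
plan([.6423-.9866*.132,-.0131-.1633*.132,.0713],.164)
o=robot.get_obs(); print(np.round(o['wrist_torque'],2))
```

```text
t 10.95 shift [ 0.529  0.014 -0.004] turn [-0.    -0.001  0.014] tcp [ 0.4911 -0.0376  0.0711] F [-2.4  0.3  0.8] w 0.0162 g 59.5
[-0.07 -0.06 -0.03]
```

>>> move_arm(
  motion=[
    [0.1,0,0,0,0,0],
    [0.1,0,0,0,0,0],
    [0.1,0,0,0,0,0],
    [0,0,0,0,0,0],
  ],
)

```text
t: 11.45
tcp_pos: [0.5037, -0.0354, 0.0712]
tool_rot: [0.997, 0.083, 0.001, -0.0]
ft_force: [0.2, -0.8, 1.6]
width: 0.0171
grasp_force: 59.5
```

>>> move_arm(
  motion=[
    [0.1,0,0,0,0,0],
    [0.1,0,0,0,0,0],
    [0.1,0,0,0,0,0],
    [0,0,0,0,0,0],
  ],
)

```text
t: 11.95
tcp_pos: [0.5154, -0.0336, 0.0713]
tool_rot: [0.997, 0.083, 0.0, -0.0]
ft_force: [0.4, 1.0, 1.9]
width: 0.0167
grasp_force: 59.6
```

>>> move_arm(
  motion=[
    [0.1,0,0,0,0,0],
    [0.1,0,0,0,0,0],
    [0.1,0,0,0,0,0],
    [0,0,0,0,0,0],
  ],
)

```text
t: 12.45
tcp_pos: [0.5272, -0.0316, 0.0713]
tool_rot: [0.997, 0.083, 0.0, -0.0]
ft_force: [-1.1, -0.4, 3.4]
width: 0.0167
grasp_force: 59.8
```

>>> move_arm(
  motion=[
    [0.05,0,0,0,0,0],
    [0.05,0,0,0,0,0],
    [0,0,0,0,0,0],
  ],
)

```text
t: 12.82
tcp_pos: [0.5304, -0.031, 0.0712]
tool_rot: [0.997, 0.083, -0.0, 0.0]
ft_force: [-3.2, -1.5, 5.0]
width: 0.0168
grasp_force: 60.0
```

>>> move_arm(
  motion=[
    [0.05,0,0,0,0,0],
    [0.05,0,0,0,0,0],
    [0,0,0,0,0,0],
  ],
)

```text
t: 13.2
tcp_pos: [0.5343, -0.0304, 0.0712]
tool_rot: [0.997, 0.083, -0.0, 0.0]
ft_force: [-4.7, -0.8, 5.8]
width: 0.0165
grasp_force: 60.0
```

>>> move_arm(
  motion=[
    [0,0,-0.02,0,0,0],
    [0,0,0,0,0,0],
    [0,0,0,0,0,0],
  ],
)

```text
t: 13.58
tcp_pos: [0.5344, -0.0303, 0.0718]
tool_rot: [0.997, 0.083, -0.0, -0.0]
ft_force: [-0.1, -1.0, 1.2]
width: 0.0164
grasp_force: 59.5
```

Run:
```python
from h import *
o=robot.get_obs(); print(np.round(o['wrist_torque'],2),np.round(o['ft_force'],1))
plan([.6423-.9866*.1,-.0131-.1633*.1,.0713],.164)
c,im=snap('wrist','w6'); s,i2=snap('scene','s6')
b=i2[140:220,270:370]
cv2.imwrite('pics/c6.png',np.hstack([cv2.resize(im[0:200,220:420],(400,400),interpolation=2),cv2.resize(b,(400,400*80//100),interpolation=2)[:400] if 0 else cv2.resize(b,(400,400),interpolation=2)]))
```

```text
[-0.09  0.04 -0.02] [-0.1 -1.   1.2]
t 13.57 shift [0.231 0.015 0.012] turn [-0.001  0.     0.013] tcp [ 0.5344 -0.0303  0.0718] F [-0.1 -1.   1.2] w 0.0164 g 59.5
```

View pics/c6.png

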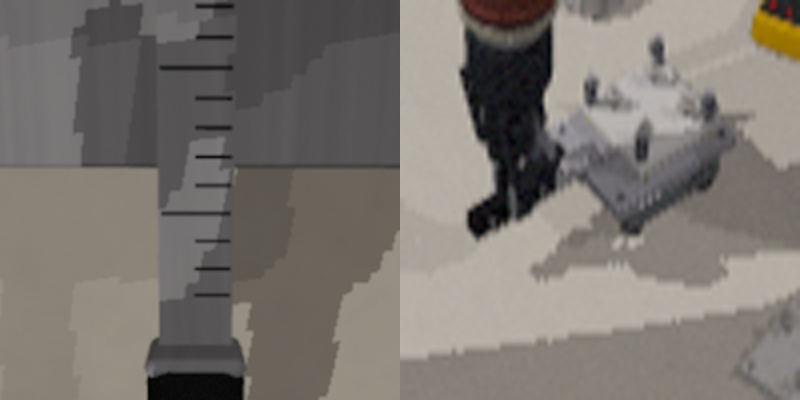

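The blade lies on the sill, square to its edge and central, and the push-down force has eased. I'll keep sliding in small steps and watch the force along the blade.

>>> move_arm(
  motion=[
    [0.05,0,0,0,0,0],
    [0.05,0,0,0,0,0],
    [0,0,0,0,0,0],
  ],
)

```text
t: 14.05
tcp_pos: [0.5387, -0.0295, 0.0719]
tool_rot: [0.997, 0.083, 0.0, -0.0]
ft_force: [-0.7, -0.6, 0.8]
width: 0.0162
grasp_force: 59.4
```

>>> move_arm(
  motion=[
    [0.05,0,0,0,0,0],
    [0,0,0,0,0,0],
    [0,0,0,0,0,0],
  ],
)

```text
t: 14.42
tcp_pos: [0.5405, -0.0293, 0.0719]
tool_rot: [0.997, 0.083, 0.0, -0.0]
ft_force: [-0.2, -0.3, 0.7]
width: 0.0168
grasp_force: 59.4
```

>>> move_arm(
  motion=[
    [0.05,0,0,0,0,0],
    [0,0,0,0,0,0],
    [0,0,0,0,0,0],
  ],
)

```text
t: 14.8
tcp_pos: [0.5424, -0.029, 0.0719]
tool_rot: [0.997, 0.083, 0.0, -0.0]
ft_force: [-0.8, 0.0, 0.8]
width: 0.0166
grasp_force: 59.4
```

>>> move_arm(
  motion=[
    [0.05,0,0,0,0,0],
    [0,0,0,0,0,0],
    [0,0,0,0,0,0],
  ],
)

```text
t: 15.18
tcp_pos: [0.5444, -0.0287, 0.0719]
tool_rot: [0.997, 0.083, 0.0, -0.0]
ft_force: [-1.1, -0.2, 1.2]
width: 0.0166
grasp_force: 59.4
```

>>> move_arm(
  motion=[
    [0.05,0,0,0,0,0],
    [0,0,0,0,0,0],
    [0,0,0,0,0,0],
  ],
)

```text
t: 15.55
tcp_pos: [0.5464, -0.0284, 0.072]
tool_rot: [0.997, 0.083, 0.0, -0.0]
ft_force: [-0.6, -0.5, 0.7]
width: 0.0168
grasp_force: 59.4
```

>>> move_arm(
  motion=[
    [0.05,0,0,0,0,0],
    [0,0,0,0,0,0],
    [0,0,0,0,0,0],
  ],
)

```text
t: 15.92
tcp_pos: [0.548, -0.0281, 0.0719]
tool_rot: [0.997, 0.083, -0.0, -0.0]
ft_force: [-4.6, -0.5, 1.2]
width: 0.0166
grasp_force: 59.6
```

>>> move_arm(
  motion=[
    [0.025,0,0,0,0,0],
    [0,0,0,0,0,0],
    [0,0,0,0,0,0],
  ],
)

```text
t: 16.3
tcp_pos: [0.5486, -0.028, 0.0718]
tool_rot: [0.997, 0.083, -0.001, 0.0]
ft_force: [-6.2, 0.2, 4.8]
width: 0.0166
grasp_force: 59.8
```

Run:
```python
from h import *
o=robot.get_obs(); print(np.round(o['wrist_torque'],2),np.round(o['ft_force'],1))
plan([.6423-.9866*.1,-.0131-.1633*.1,.0713],.164)
```

```text
[-0.16  1.06 -0.02] [-6.2  0.2  4.8]
t 16.3 shift [-0.128  0.015  0.013] turn [-0.     0.01   0.013] tcp [ 0.5486 -0.028   0.0718] F [-6.2  0.2  4.8] w 0.0166 g 59.8
```

>>> move_arm(
  motion=[
    [0.025,0,-0.01,0,0,0],
    [0,0,0,0,0,0],
    [0,0,0,0,0,0],
    [0,0,0,0,0,0],
  ],
)

```text
t: 16.8
tcp_pos: [0.5496, -0.0278, 0.072]
tool_rot: [0.997, 0.083, -0.001, -0.0]
ft_force: [-4.6, -1.2, 2.6]
width: 0.0165
grasp_force: 59.5
```

Run:
```python
from h import *
o=robot.get_obs(); print(np.round(o['wrist_torque'],2),np.round(o['ft_force'],1))
plan([.6423-.9866*.1,-.0131-.1633*.1,.0713],.164)
```

```text
[-0.18  0.96  0.  ] [-4.6 -1.2  2.6]
t 16.8 shift [-0.154  0.016  0.019] turn [-0.001  0.009  0.013] tcp [ 0.5496 -0.0278  0.072 ] F [-4.6 -1.2  2.6] w 0.0165 g 59.5
```

>>> move_arm(
  motion=[
    [0.025,0,0,0,0,0],
    [0,0,0,0,0,0],
    [0,0,0,0,0,0],
    [0,0,0,0,0,0],
  ],
)

```text
t: 17.3
tcp_pos: [0.5501, -0.0278, 0.072]
tool_rot: [0.997, 0.083, -0.001, 0.0]
ft_force: [-8.0, -1.9, 4.2]
width: 0.0167
grasp_force: 59.8
```

>>> move_arm(
  motion=[
    [0.025,0,0,0,0,0],
    [0,0,0,0,0,0],
    [0,0,0,0,0,0],
    [0,0,0,0,0,0],
  ],
)

```text
t: 17.8
tcp_pos: [0.5505, -0.0277, 0.0719]
tool_rot: [0.997, 0.083, -0.002, 0.0]
ft_force: [-10.8, -1.0, 7.8]
width: 0.017
grasp_force: 60.1
```

>>> move_arm(
  motion=[
    [0,0,-0.01,0,0,0],
    [0,0,0,0,0,0],
    [0,0,0,0,0,0],
    [0,0,0,0,0,0],
    [0,0,0,0,0,0],
    [0,0,0,0,0,0],
  ],
)

```text
t: 18.55
tcp_pos: [0.5508, -0.0277, 0.0721]
tool_rot: [0.997, 0.083, -0.001, 0.0]
ft_force: [-7.7, -1.7, 2.7]
width: 0.0167
grasp_force: 59.5
```

Run:
```python
from h import *
plan([.6423-.9866*.1,-.0131-.1633*.1,.0713],.164)
c,im=snap('wrist','w7'); s,i2=snap('scene','s7')
b=i2[140:220,270:370]
g=cv2.resize(im[0:200,220:420],(400,400),interpolation=2)
cv2.imwrite('pics/c7.png',np.hstack([g,cv2.resize(b,(400,400),interpolation=2)]))
# handle-front and sill edge in w7
o=robot.get_obs(); print(np.round(o['ft_force'],1), o['qvel'].__abs__().max() if hasattr(o['qvel'],'max') else max(map(abs,o['qvel'])))
```

```text
t 18.55 shift [-0.184  0.014  0.021] turn [-0.001  0.021  0.012] tcp [ 0.5508 -0.0277  0.0721] F [-7.7 -1.7  2.7] w 0.0167 g 59.5
[-7.3 -1.9  1.9] 0.0012602299062854849
```

View pics/c7.png

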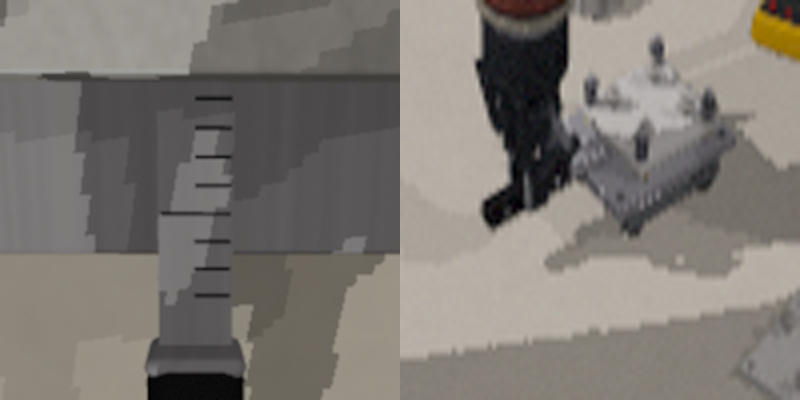

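The blade runs squarely under the plate's front edge, flat on the sill. About 8 N of push is held along it, with a firm grip and no movement, so I'm handing in.

```bash
python3 -c "
from bench import robot
print(robot.job_done())"
```

```text
the job is handed in; nothing more can be done
None
```

I handed the job in with the gauge held by its handle, flat and snug in the gap at about 8 N; its nose is roughly 48–51 mm in, so the plates stand about 6 mm apart (the verdict was not shown).

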